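Nip the mended notebook in the screw press

TASK

The cover of the dark blue notebook lying in the mouth of the small screw press has just been glued and must dry under pressure. With a fingertip, push the notebook along the deck until its inner end sits flat against the back stop; then push the arms of the three-armed wheel round, clockwise as seen from above, with one finger until the pressing board comes down and bears firmly on the notebook, and leave it clamped. Do not pick the notebook up, and leave the other things on the desk where they are.

Things in the scene. Friction and masses are not known exactly. Their poses are not given: they have to be found in the camera images.
- press: Small screw press fixed on the worktop: plywood deck, grey crossbar on two steel columns, pressing board, screw with a three-armed wheel on top. Origin on the worktop under the screw axis; x points from the open mouth (-x) to the back, z up. Deck top 24 mm above the worktop, x = -105 to +115 mm, y = +-109 mm. Columns at x = 0, y = +-93 mm: 15 mm thick, feet 22 mm wide.
- back_stop (a point): Middle of the face of the back stop, at the deck's top: a dark wooden ledge across the back of the deck, 12 mm high and 130 mm wide. It lies at x = +91 mm of the press; same axes as the press.
- crossbar_top (a point): Middle of the crossbar's top on the screw axis, 130 mm above the worktop (fixed). The bar is 36 mm wide along the press's x and 224 mm long along its y. On it stand a nut over each column (y = +-93 mm), 17 mm high, and a round boss under the wheel, 42 mm across and 9 mm high.
- platen: The pressing board: plywood 180 x 150 x 15 mm (x, y, z of the press), a steel strap on top. Origin at the centre of its underside, on the screw axis. It only goes straight up and down, driven by the wheel: 12 mm a turn (1.91 mm per rad), down for clockwise seen from above. It starts 9 to 16 mm above the notebook.
- wheel_hub (a point): Centre of the wheel, on the screw axis at mid-height of the arms, 130 mm above the board's underside; sinks with it (to 168 mm above the worktop when clamped). x points along one arm, the others at +-120 deg; z up; turns with the wheel. Arms: level rods 10 mm thick ending in black balls 19 mm across, 57.5 mm from the axis. Hub 34 mm across, its top 14 mm above mid-arm; free space between the arms.
- wheel (a joint): Turn of the wheel, rad; grows clockwise seen from above (0 = board fully up). Friction about 0.15 N m: 3 to 4 N at 50 mm from the axis turn it; it stays where it is left and the screw holds the pressure. When the board meets the notebook the wheel goes stiff within 0.1 to 0.2 rad; pushed on with 6 to 9 N at 50 mm it is firmly clamped.
- notebook: Dark blue notebook 206 x 135 x 14 mm, 0.2 to 0.4 kg, loose on the deck under the raised board, near end sticking out of the mouth. Origin at the centre of its underside, x along its length towards the stop, z up. Starts 13 to 30 mm short of the stop, up to 0.07 rad askew; play of 14 mm to the column feet on either side. At home its origin is at x = -12 mm of the press.
- notebook_end (a point): Middle of the notebook's near end face (the end to push), at half its thickness: 31 mm above the worktop; axes as the notebook. At home it is at x = -115 mm of the press, 25 mm out from under the board and 10 mm out over the deck's front edge, so a pushing finger may reach below the deck's top.
- glue_stick: Bystander: glue stick standing upright beside the press, 26 mm across, 90 mm high; origin at its foot.
- binder_clip: Bystander: black binder clip, 38 x 32 x 20 mm, beside the press; origin at its underside.
- eraser: Bystander: eraser, 22 x 46 x 13 mm, beside the press; origin at its underside.
- ballpen: Bystander: ball pen 142 mm long, 12 mm thick, lying beside the press; origin at its middle.
- rubber_stamp: Bystander: rubber stamp with a turned wooden handle, 33 x 38 mm, 72 mm high, standing on the worktop to the right; origin at its foot.
- sticky_notes: Bystander: pad of sticky notes, 76 x 76 x 13 mm, on the worktop to the right.
- usb_stick: Bystander: USB stick, 53 x 18 x 9 mm, on the worktop to the right.

How it is judged (in metres and radians):
On the way:
1. the notebook lies flat on the deck with its inner end square against the back stop, before it is clamped (x of notebook in the frame of press above -0.017 m and angle between the x axis of notebook and the x axis of press, either way round below 0.05 rad and contact force between platen and notebook below 1 N), for 0.2 s.
At the end, for the whole second after the job is handed in: The notebook is within 5 mm of the back stop and square to it within 0.05 rad, the pressing board bears on it with more than 20 N, and wheel and notebook are at rest (x of notebook in the frame of press above -0.017 m and angle between the x axis of notebook and the x axis of press, either way round below 0.05 rad and contact force between platen and notebook above 20 N and velocity of joint wheel between -0.05 and 0.05 rad/s and linear speed of notebook below 0.01 m/s); the robot touches nothing.
It fails at once if the notebook is lifted or tipped (more than 10 mm off the deck, or 0.12 rad) (height (world z) of notebook above 0.034 m or angle between notebook's own z axis and vertical above 0.12 rad).
It fails at once if another thing on the desk is shoved more than 25 mm (distance of any of glue_stick, eraser, binder_clip, ballpen, rubber_stamp, sticky_notes, usb_stick from where it was at the start of the episode above 0.025 m).
It fails at once if the glue stick or the rubber stamp is knocked over (angle between any of glue_stick, rubber_stamp's own z axis and vertical above 0.5 rad).
It also fails if it takes over 67 s, if anything falls off the work surface, if the arm or the gripper's body presses on something with over 40 N, if the wrist force passes 120 N, or if a joint passes its speed limit or range.

ROBOT

A 7-joint arm with a two-finger parallel gripper is mounted at the origin on a cart in front of the work surface, level with it; the furniture and walls round the work are solid. World frame = base frame: x ahead of the robot, y to its left, z up, the work surface at z = 0. Lengths are in mm, angles in rad, forces in N, time in s.
With the tool pointing down it reaches from about 350 to 900 mm from the base axis. Payload 8.1 kg.
Tool frame: the origin (TCP) lies at the very end of the fingers, on their centre line; the grasp point (between the pads) lies manip.grip_depth behind it (manip.grip_depth is the distance from the TCP to the grasp point, in mm); z points along the fingers, y is the line along which they close (so a half turn about z gives the same grasp; the last joint's range is limited). The gripper opens to 85 mm and grips with 20 to 120 N. Pads are 22 mm wide; open, the fingers measure 114 mm over their backs; the gripper's body (76 mm by 85 mm) begins 54 mm behind the grasp point. The pads swing forward as they close: fully open they stand 13 mm farther back than shut.
Start: joints at [1.076, 0.434, 0.025, 1.573, -0.012, 1.134, -0.075], TCP at [238.636, -577.663, 231.323] pointing down, gripper open.
Joint ranges: [-2.62, 2.62], [-0.44, 2.09], [-1.27, 1.32], [0.08, 2.57], [-1.32, 4.46], [0.12, 2], [-2.74, 2.74]. Speed limits (rad/s): [2.22, 2.22, 3.01, 3.01, 3.14, 3.14, 3.14].

INTERFACE

Orientations are given as [roll, pitch, yaw] about the fixed x, y, z axes, in that order (R = Rz(yaw) Ry(pitch) Rx(roll)).
In Python, from station import manip, optics, workorder gives the robot as it stands.
- The arm moves only by the tool arm_command, never from a script. Its argument "targets" is a list of rows, each an object with "hand": the opening, from -1 (shut) to 1 (fully open); "translation": the shift along the tool's x, y, z in cm, a list of three; "rotation": the turn, a rotation vector about the tool's x, y, z in degrees, a list of three. In form: [{"hand": hand, "translation": [x, y, z], "rotation": [ax, ay, az]}, ...]. A call has 1 to 20 rows; each row is the pose to reach, as a shift and turn from the pose commanded when the call began, along the tool's axes at that moment; what a row does not reach only later rows make up. A row lasts 1/8 s, in which the tool goes at most 62.5 mm and 10.7 degrees, less where a joint would pass 70% of its speed; a pose out of reach is approached as far as the arm can. A call with a gripper value outside its range is refused whole. The fingers move at their own pace and stop on an object; the grip force is fixed at half the most. Time passes only in rows, so rows that repeat a pose let the fingers close. It gives the time, the measured TCP pose, the force, the opening and the grip force at its end, in the units of the state.
- manip.sense(): the state, without advancing time (a new reading comes with each control period).
- optics.grab_frame(name): name is "scene" or "side" or "wrist"; returns the picture (420x560x3 uint8, red, green, blue); there is no depth.
- optics.camera_model(name): a dict with "fx", "fy", "cx", "cy" (pixels), "position" and "rotation" of the camera in the world; the wrist camera has in their place "hand_eye" (4x4, takes a point from camera to tool coordinates, whose origin is the TCP and whose axes are the flange's). Camera axes: x right, y down, z forward; pixel columns grow to the right and rows downward; lengths in mm; the calibration is good to about 2 mm. A picture is of the moment at which its call begins: read the wrist's pose just before it. camera_model takes no time and is no camera call.
- workorder.sign_off(): hands the job in; it is judged then, once.
The state is a dict: "t": time; "joint_positions": joint angles; "qd": joint speeds; "effort": joint torques, N m; "eef_pos": TCP position; "orientation": TCP orientation; "wrist_force": force on the tool from outside, world axes, zero at the start; "moment": the same for the moment, N m; "gripper_width": finger opening in mm; "gripper_force": force on a finger pad.
Only numpy, scipy, OpenCV 4.12 (cv2) and the standard library are available. Lean on these libraries where they do the work, as an engineer would, in place of code of your own. Each camera call takes 0.05 s, during which the arm holds its last target. There are 200 camera calls.

## Working session

There is one attempt and no reset: what is moved stays moved. The work goes in short steps, Python scripts to look and compute and a tool call to move; the robot and the scene stay as the last step left them, time stands still between calls to the robot, and variables do not carry over. Pictures are saved under pics/ and viewed, at most 10 in all, crops included, and the job is handed in when it is done.

Besides the shell and the picture viewer there is one more tool, called in YAML: its name, and indented under it one key for each argument. arm_command: Moves the arm, as the interface text tells. Its arguments: {"type":"object","properties":{"targets":{"type":"array","items":{"type":"object","properties":{"hand":{"type":"number"},"translation":{"type":"array","items":{"type":"number"}},"rotation":{"type":"array","items":{"type":"number"}}}}}},"required":["targets"]}

```bash
mkdir -p pics; ls
python3 - <<'E'
from station import manip, optics, workorder
import cv2,numpy as np
for n in("scene","side"):
    m=optics.camera_model(n);print(n,m)
    cv2.imwrite(f"pics/{n}0.png",optics.grab_frame(n)[:,:,::-1])
print(optics.camera_model("wrist"))
print(manip.sense(),manip.grip_depth)
E
```

```text
pics
scene {'fx': 518.9404880421927, 'fy': 518.9404880421927, 'cx': 282.6810780583636, 'cy': 208.13680310716637, 'position': array([ -289.88479615, -1028.96324396,   765.51213185]), 'rotation': array([-2.00400011,  0.0156269 , -0.7120034 ])}
side {'fx': 436.24615898529487, 'fy': 436.24615898529487, 'cx': 280.76400827838296, 'cy': 207.28039939558005, 'position': array([-91.04593535, 742.32882759, 743.77560053]), 'rotation': array([-2.11555822, -0.0246381 , -2.34301512])}
{'fx': 324.3698361343575, 'fy': 324.3698361343575, 'cx': 282.0388830226021, 'cy': 207.18835524007488, 'hand_eye': array([[-3.09765656e-04, -9.56031732e-01, -2.93263077e-01,
         7.57384536e+01],
       [ 9.99999750e-01, -4.82403978e-04,  5.16355255e-04,
        -1.04304773e+00],
       [-6.35123284e-04, -2.93262844e-01,  9.56031642e-01,
        -1.43666832e+02],
       [ 0.00000000e+00,  0.00000000e+00,  0.00000000e+00,
         1.00000000e+00]])}
{'t': 0.1, 'joint_positions': array([ 1.07638372,  0.43516203,  0.02494634,  1.57398022, -0.01159899,
        1.13396878, -0.07510025]), 'qd': array([-4.96602700e-04, -1.13538756e-03, -1.08821981e-05, -6.48369592e-04,
       -1.30042548e-03, -5.74304766e-04, -1.92777553e-03]), 'effort': array([ 2.87870309e-03, -6.71755528e+01,  1.02814950e+00, -3.16899991e+01,
        1.58431171e-02,  7.31938388e-03,  3.44994373e-05]), 'eef_pos': array([ 238.46868687, -577.25282571,  230.6087044 ]), 'orientation': array([-3.14022393e+00,  1.15402520e-04,  3.91768449e-01]), 'wrist_force': array([ 0.06013564, -0.07833273, -0.4218949 ]), 'moment': array([ 0.01099404, -0.05408855,  0.05230004]), 'gripper_force': 0.0, 'gripper_width': 85.36908473980178} 18.700000000000003
```

View pics/scene0.png

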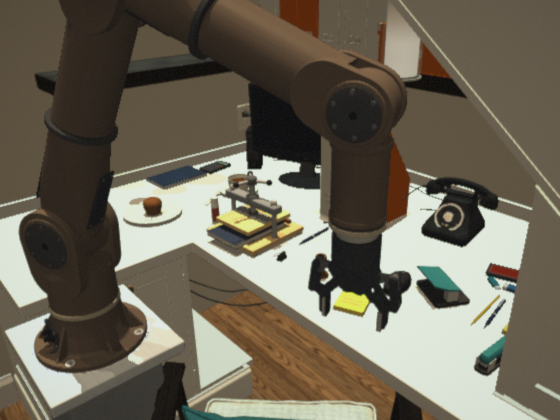

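View pics/side0.png

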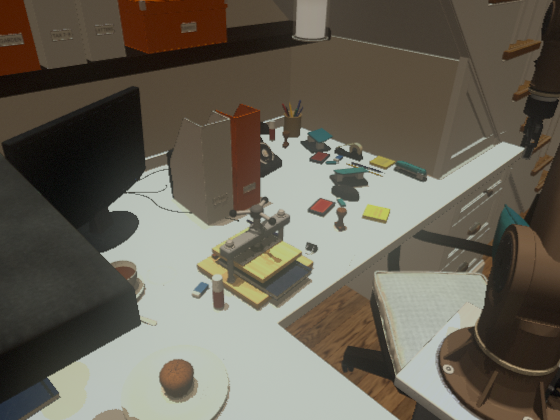

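The scene picture shows the press around (255,215), half hidden by no part of the arm. In the side picture it is at (255,255), with the notebook end at about (290,280) and the glue stick at (218,292). I'll enlarge both.

```bash
python3 - <<'E'
import cv2
a=cv2.imread("pics/scene0.png")[165:260,195:325];b=cv2.imread("pics/side0.png")[192:312,185:335]
cv2.imwrite("pics/sc1.png",cv2.resize(a,None,fx=6,fy=6,interpolation=cv2.INTER_CUBIC))
cv2.imwrite("pics/si1.png",cv2.resize(b,None,fx=5,fy=5,interpolation=cv2.INTER_CUBIC))
E
cat > h.py <<'E'
import numpy as np
from scipy.spatial.transform import Rotation as R
from station import manip,optics,workorder
def cam(n):
    m=optics.camera_model(n)
    K=np.array([[m['fx'],0,m['cx']],[0,m['fy'],m['cy']],[0,0,1]])
    if n=='wrist':
        s=manip.sense();T=np.eye(4);T[:3,:3]=R.from_euler('xyz',s['orientation']).as_matrix();T[:3,3]=s['eef_pos']
        T=T@m['hand_eye'];return K,T[:3,:3],T[:3,3]
    return K,R.from_euler('xyz',m['rotation']).as_matrix(),np.array(m['position'])
def onz(c,uv,z):
    K,A,p=c;d=A@np.linalg.inv(K)@np.array([*uv,1.]);return p+d*(z-p[2])/d[2]
def proj(c,P):
    K,A,p=c;q=(np.atleast_2d(P)-p)@A@K.T;return q[:,:2]/q[:,2:]
E
```

```text
(no output)
```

View pics/sc1.png

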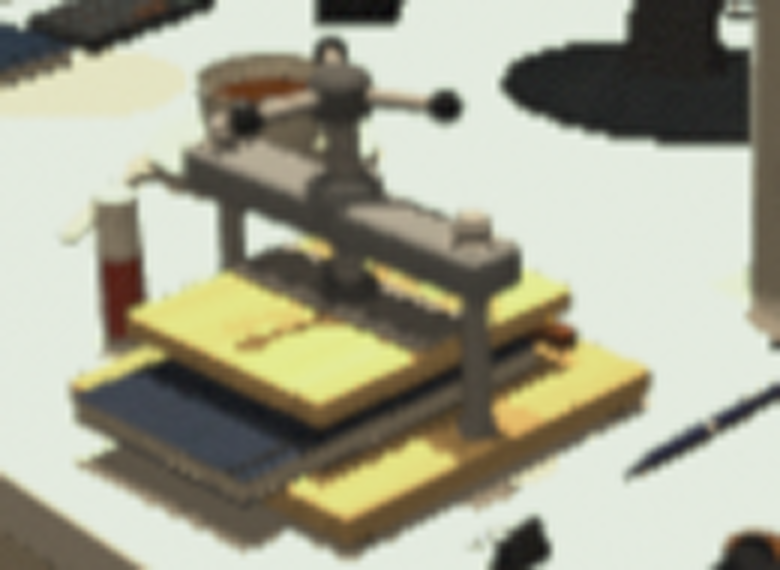

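View pics/si1.png

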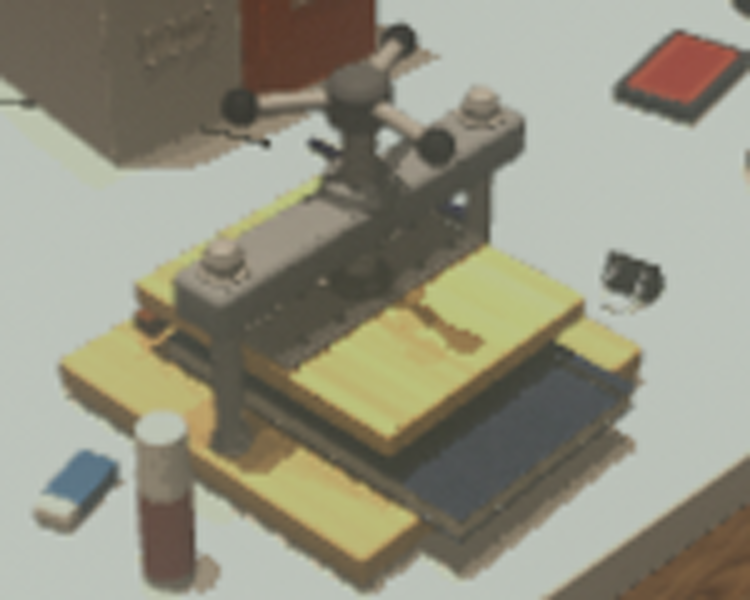

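The scene crop shows the deck corners (345,522), (650,375) and (72,384), the board corners (128,310), (322,405) and (570,292), and the wheel balls (245,120), (445,105) and (328,48). The side crop shows the same features. I'll fit the press, board, wheel and notebook together.

```bash
cat > fit.py <<'E'
from h import *
from scipy.optimize import least_squares
import sys
D={'scene':[('d',-105,-109,345,522),('d',115,-109,650,375),('d',-105,109,72,384),('p',-90,75,128,310),('p',-90,-75,322,405),('p',90,-75,570,292),
 ('n',-103,67.5,75,395),('n',-103,-67.5,243,490),('b',0,0,245,120),('b',2,0,445,105),('b',1,0,328,48)],
'side':[('d',-105,109,365,562),('d',115,109,62,365),('d',-105,-109,640,350),('p',-90,75,392,442),('p',-90,-75,583,300),('p',90,75,137,287),
 ('n',-103,67.5,463,525),('n',-103,-67.5,632,385),('b',0,0,437,146),('b',1,0,240,106),('b',2,0,403,40)]}
cams={n:cam(n) for n in D}
off={'scene':(195,165,6),'side':(185,192,5)}
def model(q):
    x,y,a,h,w,nx,ny,na=q
    out=[]
    for n,L in D.items():
        P=[];Z=[]
        for k,A,B,u,v in L:
            if k=='d':p=[A,B,24]
            elif k=='p':p=[A,B,h]
            elif k=='n':
                p=[nx+A*np.cos(na)-B*np.sin(na),ny+A*np.sin(na)+B*np.cos(na),38]
            else:
                t=w+A*2*np.pi/3;p=[57.5*np.cos(t),57.5*np.sin(t),h+115]
            c,s=np.cos(a),np.sin(a);P.append([x+c*p[0]-s*p[1],y+s*p[0]+c*p[1],p[2]])
            o=off[n];Z.append([o[0]+(u+.5)/o[2]-.5,o[1]+(v+.5)/o[2]-.5])
        out.append(proj(cams[n],P)-np.array(Z))
    return np.vstack(out)
g=onz(cams['scene'],(252,225),40)
print(g)
best=min((least_squares(lambda q:model(q).ravel(),[g[0],g[1],a,70,w,-35,0,0],loss='soft_l1') for a in(-.5,0,.5) for w in np.arange(0,6.3,.7)),key=lambda r:r.cost)
print(best.x.round(3),best.cost);print(model(best.x).round(1).tolist())
E
python3 fit.py
```

```text
[574.35834713 136.27715635  40.        ]
[ 5.85619e+02  1.46060e+02  8.90000e-02  6.83590e+01  4.78900e+00
 -2.66410e+01  2.27800e+00  3.00000e-03] 120.027086338225
[[0.2, -0.5], [0.3, -1.3], [-1.3, -0.6], [-1.1, 0.8], [-0.8, -0.0], [0.3, -0.7], [-0.6, 0.2], [0.6, -1.3], [29.9, 0.3], [-36.1, 1.1], [5.9, 1.1], [-0.1, 0.6], [-1.2, -0.2], [1.3, -0.2], [-0.2, -0.1], [1.2, -0.3], [-0.9, -0.3], [-0.3, -0.3], [0.7, 0.3], [-1.1, -18.2], [0.7, -2.7], [0.3, 24.5]]
```

```bash
sed -i "s/('b',2,0,445,105),('b',1,0,328,48)/('b',1,0,445,105),('b',2,0,328,48)/; s/('b',1,0,240,106),('b',2,0,403,40)/('b',2,0,240,106),('b',1,0,403,40)/" fit.py
cat >> fit.py <<'E'
s=best.x
c=cams['side']; f=lambda x,y,z:onz(c,(185+x/5,192+y/5),z)
print('glue',f(168,580,0),'eraser',f(78,490,7),'clip',f(633,278,10),'stamp/pen scene',onz(cams['scene'],(195+630/6,165+475/6),6))
E
python3 fit.py
```

```text
[574.35834713 136.27715635  40.        ]
[ 5.85938e+02  1.45263e+02  8.70000e-02  6.97380e+01  3.00700e+00
 -2.68950e+01  3.03300e+00  6.00000e-03] 8.340756565228293
[[0.3, -0.4], [0.5, -1.2], [-1.1, -0.6], [-0.9, 0.4], [-0.6, -0.4], [0.5, -1.0], [-0.6, 0.2], [0.6, -1.3], [-0.1, 0.2], [-0.0, 0.4], [0.4, 0.8], [-0.1, 0.4], [-1.0, -0.5], [1.5, -0.3], [-0.2, -0.7], [1.3, -0.8], [-0.7, -0.9], [-0.3, -0.3], [0.7, 0.3], [0.1, 0.5], [0.5, 0.6], [-0.3, 0.6]]
glue [544.19790835 303.87052872   0.        ] eraser [617.81049926 302.67677315   7.        ] clip [548.38269422 -27.35899246  10.        ] stamp/pen scene [642.89843587 -10.24766128   6.        ]
```

Fit residuals are about 1 px or less. The press is at (586,145) with yaw 0.087, and the notebook is about 15 mm short and nearly square. The wheel hub is at z of about 184, with arms at 3.0, -1.18 and 0.91 rad in the press frame. Next I'll work out the moves.

```bash
cat >> h.py <<'E'
PX=np.array([586.,145.3]);PA=.087
def pw(x,y,z): c,s=np.cos(PA),np.sin(PA);return np.array([PX[0]+c*x-s*y,PX[1]+s*x+c*y,z])
def wp(p): c,s=np.cos(PA),np.sin(PA);d=np.array(p[:2])-PX;return np.array([c*d[0]+s*d[1],-s*d[0]+c*d[1],p[2]])
def rel(p,yaw=None):
    s=manip.sense();A=R.from_euler('xyz',s['orientation'])
    t=A.inv().apply(p-s['eef_pos'])/10
    r=np.zeros(3) if yaw is None else (A.inv()*R.from_euler('xyz',[np.pi,0,yaw])).as_rotvec(degrees=True)
    return t.round(2),r.round(1)
E
python3 -c "
from h import *
print(rel(pw(-170,2.5,231),PA+np.pi/2))"
```

```text
(array([ 4.357e+01, -5.885e+01,  4.000e-02]), array([ -0.1,  -0. , -72.5]))
```

arm_command:
  targets:
    - {"hand":-1,"translation":[10.9,-14.7,0],"rotation":[0,0,-18]}
    - {"hand":-1,"translation":[10.9,-14.7,0],"rotation":[0,0,-18]}
    - {"hand":-1,"translation":[10.9,-14.7,0],"rotation":[0,0,-18]}
    - {"hand":-1,"translation":[21.8,-29.4,0],"rotation":[0,0,-36]}
    - {"hand":-1,"translation":[21.8,-29.4,0],"rotation":[0,0,-36]}
    - {"hand":-1,"translation":[21.8,-29.4,0],"rotation":[0,0,-36]}
    - {"hand":-1,"translation":[32.7,-44.1,0],"rotation":[0,0,-54]}
    - {"hand":-1,"translation":[32.7,-44.1,0],"rotation":[0,0,-54]}
    - {"hand":-1,"translation":[32.7,-44.1,0],"rotation":[0,0,-54]}
    - {"hand":-1,"translation":[43.6,-58.9,0],"rotation":[0,0,-72.5]}
    - {"hand":-1,"translation":[43.6,-58.9,0],"rotation":[0,0,-72.5]}
    - {"hand":-1,"translation":[43.6,-58.9,0],"rotation":[0,0,-72.5]}
    - {"hand":-1,"translation":[43.6,-58.9,0],"rotation":[0,0,-72.5]}
    - {"hand":-1,"translation":[43.6,-58.9,0],"rotation":[0,0,-72.5]}
    - {"hand":-1,"translation":[43.6,-58.9,0],"rotation":[0,0,-72.5]}

```text
t: 1.98
eef_pos: [416.6, 131.7, 231.1]
orientation: [-3.141, 0.001, 1.655]
wrist_force: [1.2, -0.9, -0.3]
gripper_width: -0.2
gripper_force: 0.0
```

```bash
python3 -c "
from h import *
s=manip.sense();print(s['t'],wp(s['eef_pos']),s['orientation'],s['joint_positions'],s['gripper_width'],s['wrist_force'])
print(rel(pw(-167,2.5,20),PA+np.pi/2))"
```

```text
1.975 [-169.98120194    1.18645349  231.05063731] [-3.14098701e+00  9.25396074e-04  1.65496142e+00] [ 0.1928425   0.2026342  -0.7125745   1.96000953  0.15444487  1.03357596
 -0.50498436] -0.15386475891366563 [ 1.15507426 -0.89918436 -0.27348787]
(array([ 0.15,  0.31, 21.1 ]), array([-0. ,  0.1, -0.2]))
```

arm_command:
  targets:
    - {"hand":-1,"translation":[0.1,0.2,5],"rotation":[0,0,0]}
    - {"hand":-1,"translation":[0.1,0.2,10],"rotation":[0,0,0]}
    - {"hand":-1,"translation":[0.1,0.2,15],"rotation":[0,0,0]}
    - {"hand":-1,"translation":[0.1,0.2,19],"rotation":[0,0,0]}
    - {"hand":-1,"translation":[0.1,0.2,21],"rotation":[0,0,0]}
    - {"hand":-1,"translation":[0.1,0.2,21],"rotation":[0,0,0]}
    - {"hand":-1,"translation":[0.1,0.2,21],"rotation":[0,0,0]}

```text
t: 2.85
eef_pos: [419.2, 133.9, 22.1]
orientation: [3.141, 0.0, 1.656]
wrist_force: [-0.3, 0.6, 0.3]
gripper_width: 0.2
gripper_force: 0.0
```

```bash
python3 -c "
from h import *
import cv2
s=manip.sense();print(wp(s['eef_pos']),s['wrist_force'])
a=optics.grab_frame('side')[192:312,185:335,::-1]
b=optics.grab_frame('scene')[165:260,195:325,::-1]
cv2.imwrite('pics/m1.png',np.hstack([cv2.resize(a,(400,320)),cv2.resize(b,(400,320),interpolation=2)]))"
```

```text
[-167.11283533    3.15604741   22.12570524] [-0.28962414  0.57211239  0.32290113]
```

View pics/m1.png

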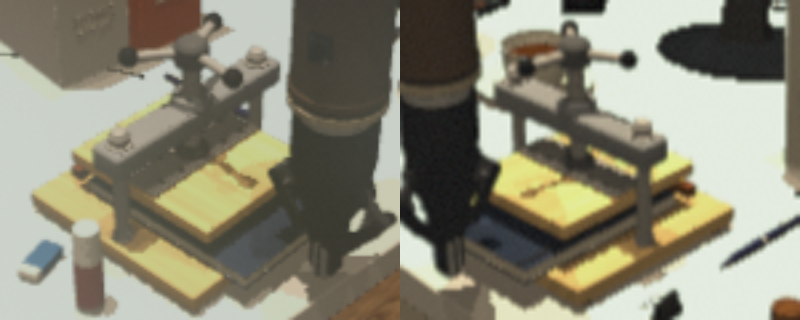

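The picture shows the shut finger in front of the notebook's end, clear of the board. Now I'll push.

arm_command:
  targets:
    - {"hand":-1,"translation":[0,0.5,0],"rotation":[0,0,0]}
    - {"hand":-1,"translation":[0,1.0,0],"rotation":[0,0,0]}
    - {"hand":-1,"translation":[0,1.4,0],"rotation":[0,0,0]}
    - {"hand":-1,"translation":[0,1.7,0],"rotation":[0,0,0]}
    - {"hand":-1,"translation":[0,1.9,0],"rotation":[0,0,0]}
    - {"hand":-1,"translation":[0,2.1,0],"rotation":[0,0,0]}
    - {"hand":-1,"translation":[0,2.3,0],"rotation":[0,0,0]}
    - {"hand":-1,"translation":[0,2.5,0],"rotation":[0,0,0]}
    - {"hand":-1,"translation":[0,2.7,0],"rotation":[0,0,0]}
    - {"hand":-1,"translation":[0,2.9,0],"rotation":[0,0,0]}
    - {"hand":-1,"translation":[0,3.1,0],"rotation":[0,0,0]}
    - {"hand":-1,"translation":[0,3.2,0],"rotation":[0,0,0]}

```text
t: 4.45
eef_pos: [450.8, 137.1, 21.3]
orientation: [3.141, -0.0, 1.657]
wrist_force: [-0.8, 0.2, -0.4]
gripper_width: 0.1
gripper_force: 0.6
```

arm_command:
  targets:
    - {"hand":-1,"translation":[0,0.15,0],"rotation":[0,0,0]}
    - {"hand":-1,"translation":[0,0.3,0],"rotation":[0,0,0]}
    - {"hand":-1,"translation":[0,0.4,0],"rotation":[0,0,0]}
    - {"hand":-1,"translation":[0,0.5,0],"rotation":[0,0,0]}
    - {"hand":-1,"translation":[0,0.5,0],"rotation":[0,0,0]}

```text
t: 5.08
eef_pos: [455.7, 137.5, 21.3]
orientation: [3.141, -0.0, 1.657]
wrist_force: [-0.8, -1.4, -0.1]
gripper_width: -0.2
gripper_force: 0.3
```

arm_command:
  targets:
    - {"hand":-1,"translation":[0,0.15,0],"rotation":[0,0,0]}
    - {"hand":-1,"translation":[0,0.3,0],"rotation":[0,0,0]}
    - {"hand":-1,"translation":[0,0.4,0],"rotation":[0,0,0]}
    - {"hand":-1,"translation":[0,0.5,0],"rotation":[0,0,0]}
    - {"hand":-1,"translation":[0,0.5,0],"rotation":[0,0,0]}

```text
t: 5.7
eef_pos: [459.4, 137.8, 21.2]
orientation: [-3.14, 0.001, 1.658]
wrist_force: [-6.6, 0.6, 5.1]
gripper_width: -0.0
gripper_force: 3.1
```

```bash
python3 -c "
from h import *
import cv2
s=manip.sense();print(wp(s['eef_pos']),s['wrist_force'])
a=optics.grab_frame('side')[192:312,185:335,::-1]
b=optics.grab_frame('scene')[165:260,195:325,::-1]
cv2.imwrite('pics/m2.png',np.hstack([cv2.resize(a,(400,320)),cv2.resize(b,(400,320),interpolation=2)]))"
```

```text
[-126.77037012    3.57020396   21.20123111] [-6.58367794  0.59532013  5.11498126]
```

View pics/m2.png

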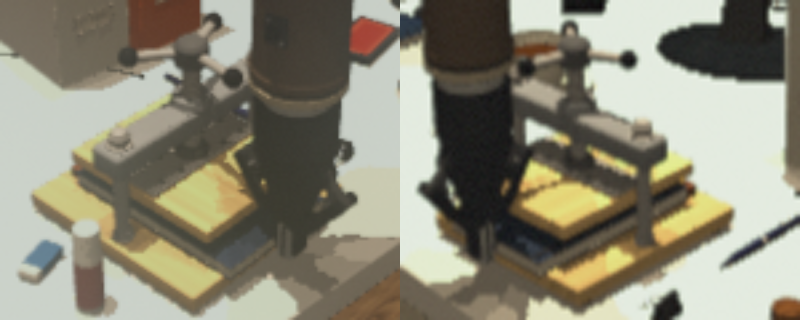

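Force rose to 6.6 N at TCP press x = -127, so the end face is at about -115, which is the home position. One more small nudge will square it, then I'll back off and look.

arm_command:
  targets:
    - {"hand":-1,"translation":[0,0.1,0],"rotation":[0,0,0]}
    - {"hand":-1,"translation":[0,0.2,0],"rotation":[0,0,0]}
    - {"hand":-1,"translation":[0,0.2,0],"rotation":[0,0,0]}

```text
t: 6.18
eef_pos: [459.5, 137.8, 21.0]
orientation: [-3.137, 0.001, 1.658]
wrist_force: [-12.4, -0.6, 10.2]
gripper_width: 0.0
gripper_force: 6.2
```

arm_command:
  targets:
    - {"hand":-1,"translation":[0,-1.0,0],"rotation":[0,0,0]}
    - {"hand":-1,"translation":[0,-3.5,0],"rotation":[0,0,0]}
    - {"hand":-1,"translation":[0,-6,-3],"rotation":[0,0,0]}
    - {"hand":-1,"translation":[0,-8,-8],"rotation":[0,0,0]}
    - {"hand":-1,"translation":[0,-8,-14],"rotation":[0,0,0]}
    - {"hand":-1,"translation":[0,-8,-20],"rotation":[0,0,0]}
    - {"hand":-1,"translation":[0,-8,-22],"rotation":[0,0,0]}
    - {"hand":-1,"translation":[0,-8,-22],"rotation":[0,0,0]}

```text
t: 7.18
eef_pos: [384.1, 131.5, 242.9]
orientation: [3.137, 0.0, 1.656]
wrist_force: [-0.0, 0.6, -0.5]
gripper_width: -0.1
gripper_force: 0.0
```

```bash
python3 -c "
from h import *
import cv2
s=manip.sense();print(s['t'],wp(s['eef_pos']),s['wrist_force'])
a=optics.grab_frame('side')[192:312,185:335,::-1]
b=optics.grab_frame('scene')[165:260,195:325,::-1]
cv2.imwrite('pics/m3.png',np.hstack([cv2.resize(a,(400,320),interpolation=2),cv2.resize(b,(400,320),interpolation=2)]))"
```

```text
7.175 [-202.33257664    3.78519537  242.86108221] [-0.00946251  0.58245108 -0.53362323]
```

View pics/m3.png

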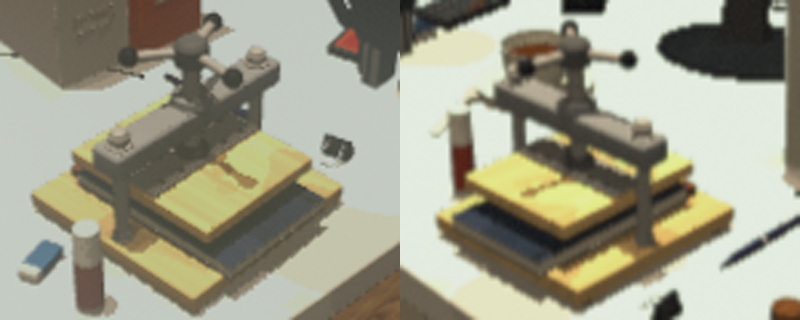

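The notebook's end now sits close to the deck's front edge, parallel to it, and nothing else has moved. I'll check against the home projection and compute the wheel path.

```bash
python3 -c "
from h import *
q=proj(cam('side'),[pw(-115,y,38) for y in(70.5,-64.5)]);print('home corners in m3 side',(q-[185,192])*2.667)
q=proj(cam('scene'),[pw(-115,y,38) for y in(70.5,-64.5)]);print('scene',(q-[195,165])*[400/130,320/95]+[400,0])
print(rel(pw(-26,-33,243),PA+np.pi/2))
c=lambda a:42*np.array([np.sin(np.radians(a)),np.cos(np.radians(a))])/10
for k in range(1,21):print(k,(c(232-18*k)-c(232)).round(1).tolist(),end=' ')"
```

```text
home corners in m3 side [[231.56805586 270.47595081]
 [325.39656048 198.90292475]]
scene [[447.21257383 215.21766168]
 [536.41015894 263.14929996]]
(array([-3.61, 17.79, -0.22]), array([ 0. ,  0. , -0.1]))
1 [1.0, -0.9] 2 [2.2, -1.5] 3 [3.5, -1.6] 4 [4.7, -1.4] 5 [5.9, -0.7] 6 [6.8, 0.2] 7 [7.3, 1.4] 8 [7.5, 2.7] 9 [7.3, 4.0] 10 [6.6, 5.2] 11 [5.7, 6.1] 12 [4.5, 6.6] 13 [3.2, 6.8] 14 [1.9, 6.5] 15 [0.7, 5.9] 16 [-0.2, 4.9] 17 [-0.7, 3.7] 18 [-0.9, 2.4] 19 [-0.6, 1.1] 20 [0.0, -0.0]
```

arm_command:
  targets:
    - {"hand":-1,"translation":[-1,5,0],"rotation":[0,0,0]}
    - {"hand":-1,"translation":[-2,10,0],"rotation":[0,0,0]}
    - {"hand":-1,"translation":[-3,15,0],"rotation":[0,0,0]}
    - {"hand":-1,"translation":[-3.6,17.8,0],"rotation":[0,0,0]}
    - {"hand":-1,"translation":[-3.6,17.8,0],"rotation":[0,0,0]}
    - {"hand":-1,"translation":[-3.6,17.8,0],"rotation":[0,0,0]}
    - {"hand":-1,"translation":[-3.6,17.8,2],"rotation":[0,0,0]}
    - {"hand":-1,"translation":[-3.6,17.8,4],"rotation":[0,0,0]}
    - {"hand":-1,"translation":[-3.6,17.8,6],"rotation":[0,0,0]}
    - {"hand":-1,"translation":[-3.6,17.8,7.5],"rotation":[0,0,0]}
    - {"hand":-1,"translation":[-3.6,17.8,8.6],"rotation":[0,0,0]}
    - {"hand":-1,"translation":[-3.6,17.8,8.6],"rotation":[0,0,0]}
    - {"hand":-1,"translation":[-3.6,17.8,8.6],"rotation":[0,0,0]}

```text
t: 8.9
eef_pos: [563.5, 111.0, 155.9]
orientation: [3.141, -0.0, 1.657]
wrist_force: [0.0, 1.0, 0.2]
gripper_width: 0.1
gripper_force: 0.0
```

```bash
python3 -c "
from h import *
import cv2
s=manip.sense();print(s['t'],wp(s['eef_pos']),s['wrist_force'])
a=optics.grab_frame('side')[172:292,185:335,::-1]
b=optics.grab_frame('scene')[155:250,195:325,::-1]
cv2.imwrite('pics/m4.png',np.hstack([cv2.resize(a,(400,320),interpolation=2),cv2.resize(b,(400,320),interpolation=2)]))"
```

```text
8.9 [-25.39056687 -32.24172443 155.85391344] [0.03416389 1.01682312 0.22408033]
```

View pics/m4.png

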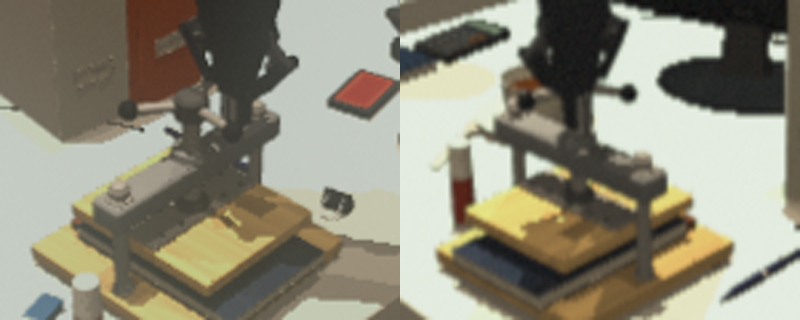

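The finger is in the gap beside the hub, with the knuckles above the arms. I'll start with half a turn.

arm_command:
  targets:
    - {"hand":-1,"translation":[1.0,-0.9,0],"rotation":[0,0,0]}
    - {"hand":-1,"translation":[2.2,-1.5,0],"rotation":[0,0,0]}
    - {"hand":-1,"translation":[3.5,-1.6,0],"rotation":[0,0,0]}
    - {"hand":-1,"translation":[4.7,-1.4,0],"rotation":[0,0,0]}
    - {"hand":-1,"translation":[5.9,-0.7,0],"rotation":[0,0,0]}
    - {"hand":-1,"translation":[6.8,0.2,0],"rotation":[0,0,0]}
    - {"hand":-1,"translation":[7.3,1.4,0],"rotation":[0,0,0]}
    - {"hand":-1,"translation":[7.5,2.7,0],"rotation":[0,0,0]}
    - {"hand":-1,"translation":[7.3,4.0,0],"rotation":[0,0,0]}
    - {"hand":-1,"translation":[6.6,5.2,0],"rotation":[0,0,0]}

```text
t: 10.25
eef_pos: [606.8, 183.1, 154.5]
orientation: [-3.137, -0.001, 1.66]
wrist_force: [-5.7, 2.1, -1.4]
gripper_width: -0.2
gripper_force: 2.4
```

```bash
python3 -c "
from h import *
import cv2
s=manip.sense();p=wp(s['eef_pos']);print(s['t'],p,np.degrees(np.arctan2(p[1],p[0])),s['wrist_force'])
a=optics.grab_frame('side')[172:292,185:335,::-1]
b=optics.grab_frame('scene')[155:250,195:325,::-1]
cv2.imwrite('pics/m5.png',np.hstack([cv2.resize(a,(400,320),interpolation=2),cv2.resize(b,(400,320),interpolation=2)]))"
```

```text
10.25 [ 24.03512109  35.84327682 154.53199887] 56.15571682269111 [-5.74043223  2.10580824 -1.38475211]
```

View pics/m5.png

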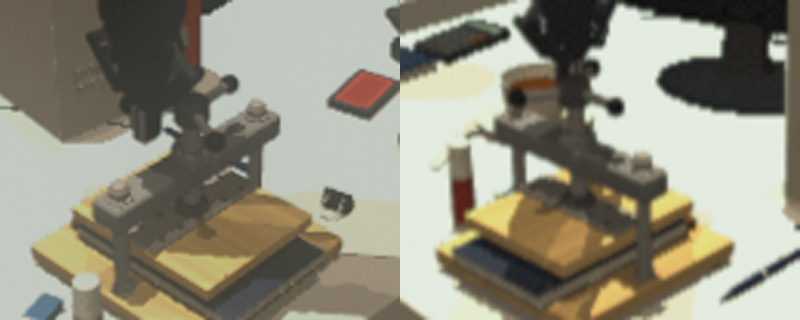

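The wheel turned with the finger and the board has sunk. Continuing for another half turn.

arm_command:
  targets:
    - {"hand":-1,"translation":[-0.9,0.9,0],"rotation":[0,0,0]}
    - {"hand":-1,"translation":[-2.1,1.4,0],"rotation":[0,0,0]}
    - {"hand":-1,"translation":[-3.4,1.6,0],"rotation":[0,0,0]}
    - {"hand":-1,"translation":[-4.7,1.3,0],"rotation":[0,0,0]}
    - {"hand":-1,"translation":[-5.9,0.7,0],"rotation":[0,0,0]}
    - {"hand":-1,"translation":[-6.8,-0.3,0],"rotation":[0,0,0]}
    - {"hand":-1,"translation":[-7.3,-1.5,0],"rotation":[0,0,0]}
    - {"hand":-1,"translation":[-7.5,-2.8,0],"rotation":[0,0,0]}
    - {"hand":-1,"translation":[-7.2,-4.1,0],"rotation":[0,0,0]}
    - {"hand":-1,"translation":[-6.6,-5.2,0],"rotation":[0,0,0]}

```text
t: 11.6
eef_pos: [564.7, 110.6, 156.3]
orientation: [3.137, 0.0, 1.656]
wrist_force: [5.7, -2.6, -0.6]
gripper_width: 0.3
gripper_force: 2.6
```

arm_command:
  targets:
    - {"hand":-1,"translation":[1.0,-0.9,0],"rotation":[0,0,0]}
    - {"hand":-1,"translation":[2.2,-1.5,0],"rotation":[0,0,0]}
    - {"hand":-1,"translation":[3.5,-1.6,0],"rotation":[0,0,0]}
    - {"hand":-1,"translation":[4.7,-1.4,0],"rotation":[0,0,0]}

```text
t: 12.1
eef_pos: [545.4, 154.5, 155.5]
orientation: [3.141, 0.004, 1.655]
wrist_force: [0.9, -8.9, 1.0]
gripper_width: 0.1
gripper_force: 3.1
```

```bash
cat > st.py <<'E'
from h import *
s=manip.sense();p=wp(s['eef_pos']);f=wp([*(s['wrist_force'][:2]+PX),0])
r=p[:2]/np.hypot(*p[:2]);print(s['t'],p.round(1),np.degrees(np.arctan2(p[1],p[0])).round(1),'R',np.hypot(*p[:2]).round(1),'F press',f.round(1),'Fccw',(r[0]*f[1]-r[1]*f[0]).round(1))
E
python3 st.py
```

```text
12.1 [-39.7  12.7 155.5] 162.3 R 41.6 F press [ 0.1 -8.9  0. ] Fccw 8.5
```

arm_command:
  targets:
    - {"hand":-1,"translation":[0.4,0.18,0],"rotation":[0,0,0]}
    - {"hand":-1,"translation":[0.79,0.39,0],"rotation":[0,0,0]}
    - {"hand":-1,"translation":[0.79,0.39,0],"rotation":[0,0,0]}

```text
t: 12.48
eef_pos: [548.0, 164.2, 155.3]
orientation: [-3.141, 0.001, 1.657]
wrist_force: [-2.1, -3.3, 0.2]
gripper_width: -0.1
gripper_force: 1.5
```

```bash
python3 st.py
```

```text
12.475 [-36.2  22.1 155.3] 148.6 R 42.4 F press [-2.4 -3.1  0. ] Fccw 3.9
```

arm_command:
  targets:
    - {"hand":-1,"translation":[0.36,0.25,0],"rotation":[0,0,0]}
    - {"hand":-1,"translation":[0.69,0.54,0],"rotation":[0,0,0]}
    - {"hand":-1,"translation":[0.99,0.86,0],"rotation":[0,0,0]}
    - {"hand":-1,"translation":[1.25,1.21,0],"rotation":[0,0,0]}
    - {"hand":-1,"translation":[1.25,1.21,0],"rotation":[0,0,0]}

```text
t: 13.1
eef_pos: [559.5, 178.7, 155.3]
orientation: [3.141, -0.001, 1.658]
wrist_force: [-0.8, -2.1, -0.7]
gripper_width: 0.1
gripper_force: 1.0
```

```bash
python3 st.py
```

```text
13.1 [-23.5  35.5 155.3] 123.5 R 42.6 F press [-1. -2.  0.] Fccw 1.9
```

arm_command:
  targets:
    - {"hand":-1,"translation":[0.23,0.38,0],"rotation":[0,0,0]}
    - {"hand":-1,"translation":[0.41,0.78,0],"rotation":[0,0,0]}
    - {"hand":-1,"translation":[0.56,1.19,0],"rotation":[0,0,0]}
    - {"hand":-1,"translation":[0.66,1.62,0],"rotation":[0,0,0]}
    - {"hand":-1,"translation":[0.66,1.62,0],"rotation":[0,0,0]}

```text
t: 13.72
eef_pos: [575.0, 186.7, 155.1]
orientation: [-3.141, -0.001, 1.657]
wrist_force: [-2.9, 0.3, -1.5]
gripper_width: -0.0
gripper_force: 1.3
```

```bash
python3 st.py
```

```text
13.725 [ -7.4  42.2 155.1] 99.9 R 42.8 F press [-2.8  0.5  0. ] Fccw 2.7
```

arm_command:
  targets:
    - {"hand":-1,"translation":[0.05,0.44,0],"rotation":[0,0,0]}
    - {"hand":-1,"translation":[0.06,0.88,0],"rotation":[0,0,0]}
    - {"hand":-1,"translation":[0.02,1.31,0],"rotation":[0,0,0]}
    - {"hand":-1,"translation":[0.02,1.31,0],"rotation":[0,0,0]}

```text
t: 14.22
eef_pos: [587.6, 187.9, 155.1]
orientation: [-3.141, -0.001, 1.658]
wrist_force: [-5.2, -1.1, -0.6]
gripper_width: -0.1
gripper_force: 2.0
```

```bash
python3 st.py
```

```text
14.225 [  5.3  42.3 155.1] 82.8 R 42.6 F press [-5.3 -0.6  0. ] Fccw 5.2
```

arm_command:
  targets:
    - {"hand":-1,"translation":[-0.08,0.44,0],"rotation":[0,0,0]}
    - {"hand":-1,"translation":[-0.08,0.44,0],"rotation":[0,0,0]}

```text
t: 14.48
eef_pos: [590.9, 187.7, 155.0]
orientation: [-3.139, -0.0, 1.658]
wrist_force: [-8.1, -0.1, 1.3]
gripper_width: -0.2
gripper_force: 3.6
```

```bash
python3 st.py
```

```text
14.475 [  8.6  41.8 155. ] 78.4 R 42.6 F press [-8.1  0.6  0. ] Fccw 8.0
```

The wheel is stiffening. I'll push on for a firm clamp.

arm_command:
  targets:
    - {"hand":-1,"translation":[-0.08,0.3,0],"rotation":[0,0,0]}
    - {"hand":-1,"translation":[-0.12,0.45,0],"rotation":[0,0,0]}
    - {"hand":-1,"translation":[-0.12,0.45,0],"rotation":[0,0,0]}

```text
t: 14.85
eef_pos: [593.9, 187.2, 154.7]
orientation: [-3.136, -0.0, 1.659]
wrist_force: [-12.9, 0.3, 2.4]
gripper_width: -0.0
gripper_force: 5.7
```

```bash
python3 st.py
```

```text
14.85 [ 11.5  41.1 154.7] 74.3 R 42.7 F press [-12.8   1.4   0. ] Fccw 12.7
```

arm_command:
  targets:
    - {"hand":-1,"translation":[-0.1,0.25,0],"rotation":[0,0,0]}
    - {"hand":-1,"translation":[-0.15,0.4,0],"rotation":[0,0,0]}
    - {"hand":-1,"translation":[-0.15,0.4,0],"rotation":[0,0,0]}

```text
t: 15.22
eef_pos: [596.9, 186.7, 154.4]
orientation: [-3.134, -0.001, 1.66]
wrist_force: [-17.5, 1.3, 2.0]
gripper_width: 0.1
gripper_force: 7.1
```

```bash
python3 st.py
```

```text
15.225 [ 14.5  40.3 154.4] 70.2 R 42.8 F press [-17.3   2.8   0. ] Fccw 17.3
```

That is about 17 N at 43 mm (0.74 N m), well past firm. I'll back off into the gap and lift out.

arm_command:
  targets:
    - {"hand":-1,"translation":[0.1,-1.0,0],"rotation":[0,0,0]}
    - {"hand":-1,"translation":[0.3,-2.5,0],"rotation":[0,0,0]}
    - {"hand":-1,"translation":[0.3,-2.5,0],"rotation":[0,0,0]}
    - {"hand":-1,"translation":[0.3,-2.5,-3],"rotation":[0,0,0]}
    - {"hand":-1,"translation":[0.3,-2.5,-6],"rotation":[0,0,0]}
    - {"hand":-1,"translation":[0.3,-2.5,-10],"rotation":[0,0,0]}
    - {"hand":-1,"translation":[0.3,-8,-12],"rotation":[0,0,0]}
    - {"hand":-1,"translation":[0.3,-14,-12],"rotation":[0,0,0]}
    - {"hand":-1,"translation":[0.3,-20,-12],"rotation":[0,0,0]}
    - {"hand":-1,"translation":[0.3,-23,-12],"rotation":[0,0,0]}
    - {"hand":-1,"translation":[0.3,-23,-12],"rotation":[0,0,0]}
    - {"hand":-1,"translation":[0.3,-23,-12],"rotation":[0,0,0]}

```text
t: 16.73
eef_pos: [373.2, 168.1, 275.9]
orientation: [3.14, -0.0, 1.656]
wrist_force: [0.6, -0.4, -0.2]
gripper_width: -0.3
gripper_force: 0.0
```

```bash
python3 st.py; python3 -c "
from h import *
import cv2
a=optics.grab_frame('side')[192:312,185:335,::-1]
b=optics.grab_frame('scene')[165:260,195:325,::-1]
cv2.imwrite('pics/m6.png',np.hstack([cv2.resize(a,(400,320),interpolation=2),cv2.resize(b,(400,320),interpolation=2)]))"
```

```text
16.725 [-210.    41.2  275.9] 168.9 R 214.0 F press [ 0.6 -0.5  0. ] Fccw 0.4
```

View pics/m6.png

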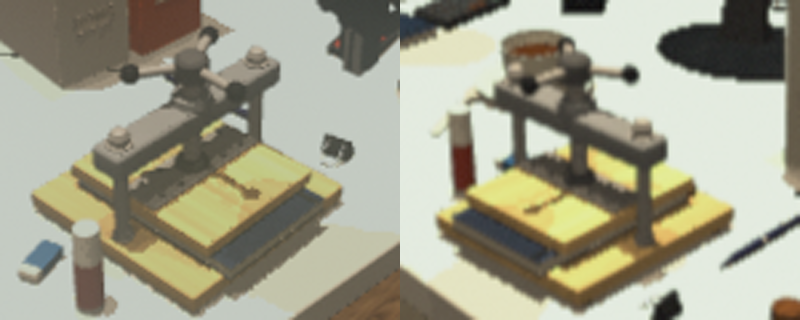

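The board is down on the notebook, which is square at its home position. The bystanders are untouched and the arm is clear, so I'm handing it in.

```bash
python3 -c "
from station import workorder
print(workorder.sign_off())"
```

```text
the job is handed in; nothing more can be done
None
```

I pushed the notebook flat against the back stop, screwed the board down until the wheel went stiff (about 17 N at 43 mm), and handed the job in at about 17 s; the sign-off returned no verdict.

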